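# Sort the heat sink and the nozzle at the rework bench

### The job

Clear the rework bench by type: put the finned aluminium heat sink into the rectangular black tray and the steel hot-air nozzle into the round steel dish. Set each one down gently on the bottom, without dropping it in, the way up it stands now: the heat sink flat with its fins up, the nozzle upright on its square foot.

Things in the scene. Friction and masses are not known exactly. Their poses are not given: they have to be found in the camera images.
- heat_sink: Loose finned aluminium heat sink, 44 x 44 mm and 25 mm high, about 70 g: 5 mm base plate, seven upright 2 mm fins along its x. Origin at the centre of its underside, z up, x and y square to its sides. Grip it across either pair of sides (44 mm). It lies flat, fins up, at any yaw, on the 2 mm thick bench mat (as do nozzle, tray and dish).
- nozzle: Loose steel hot-air nozzle standing upright, 58 mm high, about 110 g: a solid square foot 40 x 40 mm, 16 mm high, and centred on it a round collar of 30 mm diameter from 16 to 58 mm. Origin at the centre of its underside, z up along the collar, x and y square to the foot. The collar can be gripped from above at any yaw, fingertips above the foot.
- tray: Rectangular open black plastic tray, fixed on the mat: 160 mm (its x) x 140 mm (its y) outside, 35 mm high, walls and bottom 4 mm thick, empty. Origin at the centre of its underside, z up: inner bottom at 4 mm, rim at 35 mm. It stands to the left or the right of the loose parts.
- dish: Round open steel dish, fixed on the mat on the other side from the tray: 144 mm across at the foot, 160 mm at the rim, 35 mm high, wall 3 mm, bottom 4 mm, empty. Origin at the centre of its underside, z up: inner bottom at 4 mm, rim at 35 mm. Other things on the bench (solder spool, small jar, screwdriver, under 60 mm high) stand farther out, beyond x = 0.77 m, and are no part of the job.

How it is judged:
By the outcome, as a careful person would: the job done as asked, in the order asked, and still so for the second after the job is handed in, with the robot touching nothing.
It also fails if it takes over 58 s, if anything falls off the work surface, if the arm or the gripper's body presses on something with over 40 N, if the wrist force passes 120 N, or if a joint passes its speed limit or range.

### The arm

A 6-joint arm with a two-finger parallel gripper is mounted at the origin on the work surface. World frame = base frame: x ahead of the robot, y to its left, z up, the work surface at z = 0. Lengths are in mm, angles in rad, forces in N, time in s.
With the tool pointing down it reaches from about 275 to 1000 mm from the base axis. Payload 8.4 kg.
Tool frame: the origin (TCP) lies on the centre line of the jaws, within the pads' length; the fingertips stand 17 mm ahead of it and the grasp point (between the pads) lies 2 mm behind it (r.tcp_to_tips is the z of the fingertips in the tool frame, in mm); z points along the fingers, y is the direction in which the jaws open and shut (so a half turn about z gives the same grasp; the last joint's range is limited). The gripper opens to 85 mm and grips with 20 to 120 N. Pads are 22 mm wide; open, the fingers measure 114 mm over their backs; the gripper's body (76 mm by 85 mm) begins 54 mm behind the grasp point. The pads swing forward as they close: fully open they stand 13 mm farther back than shut.
Start: joints at [1.269, 0.353, 1.633, -0, 1.155, -0.002], TCP at [184.579, 597.125, 248.281] pointing down, gripper open.
Joint ranges: [-2.63, 2.63], [-0.92, 2.1], [0.06, 2.66], [-1.3, 4.44], [0, 2.69], [-3.02, 3.02]. Speed limits (rad/s): [2.22, 2.22, 2.79, 3.14, 3.14, 3.14].

### API

Orientations are given as [roll, pitch, yaw] about the fixed x, y, z axes, in that order (R = Rz(yaw) Ry(pitch) Rx(roll)).
In Python, from rig import r, cams, job gives the robot as it stands.
- The arm moves only by the tool drive_tool, never from a script. Its argument "deltas" is a list of rows, each a list of 4 numbers: the shift along the tool's x, y, z in cm, then the turn about the tool's z in rad. In form: [[x, y, z, roll], ...]. A call has 1 to 12 rows; each row shifts and turns the commanded pose from where the row before left it, along the tool's axes as they then stand; what a row does not reach is not made up. A row lasts 1/12 s, in which the tool goes at most 41.7 mm and 7.16 degrees, less where a joint would pass 70% of its speed; a pose out of reach is approached as far as the arm can. A call with a gripper value outside its range is refused whole. "jaw" is the closure, from 0 (fully open) to 1 (shut), set as the call begins (left out, the last holds). The fingers move at their own pace and stop on an object; "force" is the grip in N (left out, the last holds). Time passes only in rows, so rows that do not move let the fingers close. It gives the time, the measured TCP pose, the force and the opening at its end, in the units of the state.
- r.sense(): the state, without advancing time (a new reading comes with each control period).
- cams.grab_frame(name): name is "scene" or "top" or "wrist"; returns (picture, depth): 384x512x3 uint8, red, green, blue; 384x512 float32, mm along the optical axis (not along the pixel's ray), 0 where there is no reading.
- cams.camera_params(name): a dict with "fx", "fy", "cx", "cy" (pixels), "R" (3x3) and "t" (3): a world point X has camera coordinates R X + t. Camera axes: x right, y down, z forward; pixel columns grow to the right and rows downward; lengths in mm; the calibration is good to about 2 mm. A picture is of the moment at which its call begins: read the wrist's pose just before it. camera_params takes no time and is no camera call; for the wrist camera it gives the pose at the moment of the call.
- job.sign_off(): hands the job in, once; it reports no verdict.
The state is a dict: "clock": time; "qpos": joint angles; "qvel": joint speeds; "joint_efforts": joint torques, N m; "eef_pos": TCP position; "tcp_rot": TCP orientation; "contact_force": force on the tool from outside, world axes, zero at the start; "wrist_torque": the same for the moment, N m; "opening": opening from 0.0 (shut) to 1.0 (fully open).
Only numpy, scipy, OpenCV 4.12 (cv2) and the standard library are available. Lean on these libraries where they do the work, as an engineer would, in place of code of your own. Each camera call takes 0.05 s, during which the arm holds its last target. There are 200 camera calls.

## Working session

There is one attempt and no reset: what is moved stays moved. The work goes in short steps, Python scripts to look and compute and a tool call to move; the robot and the scene stay as the last step left them, time stands still between calls to the robot, and variables do not carry over. Pictures are saved under pics/ and viewed, about 8 in all and at most 12, crops included, and the job is handed in when it is done.

Besides the shell and the picture viewer there is one more tool, called after ">>>" by a JSON object that holds its "op" and its "data", one argument or row to a line. drive_tool: Moves the arm, as the interface text tells. Its arguments: {"type":"object","properties":{"deltas":{"type":"array"},"jaw":{"type":"number"},"force":{"type":"number"}},"required":["deltas"]}

```bash
mkdir -p pics
cat > h.py <<'E'
import numpy as np, cv2
from rig import r, cams, job
def grab(n,name=None):
    p=cams.camera_params(n); im,d=cams.grab_frame(n)
    if name: cv2.imwrite(f'pics/{name}.png',im[:,:,::-1])
    return im,d,p
def world(p,u,v,z):
    R=np.array(p['R']);t=np.array(p['t']);c=-R.T@t
    ray=R.T@np.array([(u-p['cx'])/p['fx'],(v-p['cy'])/p['fy'],1])
    return c+ray*(z-c[2])/ray[2]
def cloud(d,p):
    v,u=np.indices(d.shape)
    X=np.stack([(u-p['cx'])/p['fx']*d,(v-p['cy'])/p['fy']*d,d],-1)
    W=(X-np.array(p['t']))@np.array(p['R']); W[d==0]=np.nan
    return W
E
python3 - <<'E'
from h import *
s=r.sense();print(s)
im,d,p=grab('top','top1')
print(p)
W=cloud(d,p);np.save('W.npy',W)
cv2.imwrite('pics/top1b.png',cv2.resize(im[:,:,::-1],(800,600),interpolation=cv2.INTER_CUBIC))
E
```

```text
{'clock': 0.0, 'qpos': array([ 1.26860813e+00,  3.53642000e-01,  1.63413458e+00, -2.62609812e-05,
        1.15519067e+00, -2.39188051e-03]), 'qvel': array([ 1.36290428e-03,  1.37505659e-05,  2.02421096e-04,  7.55003328e-04,
       -1.02393510e-03, -8.78329765e-04]), 'joint_efforts': array([-2.04978896e-03, -6.05238390e+01, -3.42066658e+01, -1.93101587e-04,
        9.30500304e-03,  7.08375055e-06]), 'eef_pos': array([184.44735356, 596.69295462, 247.56531151]), 'tcp_rot': array([-3.14021801e+00,  2.07229190e-05,  2.84180697e+00]), 'contact_force': array([-0.15812575, -0.17395432, -0.24149654]), 'wrist_torque': array([-0.02218703,  0.06204108, -0.01533373]), 'opening': 1.000360656920946}
{'fx': 399.9888370431247, 'fy': 399.9888370431247, 'cx': 264.756448101783, 'cy': 191.84999459584827, 'R': array([[-0.00288518, -0.99994029, -0.01054046],
       [-0.99205341,  0.00418794, -0.12574771],
       [ 0.12578434,  0.01009389, -0.99200626]]), 't': array([ 16.01079412, 568.54903255, 874.06229156])}
```

View pics/top1b.png

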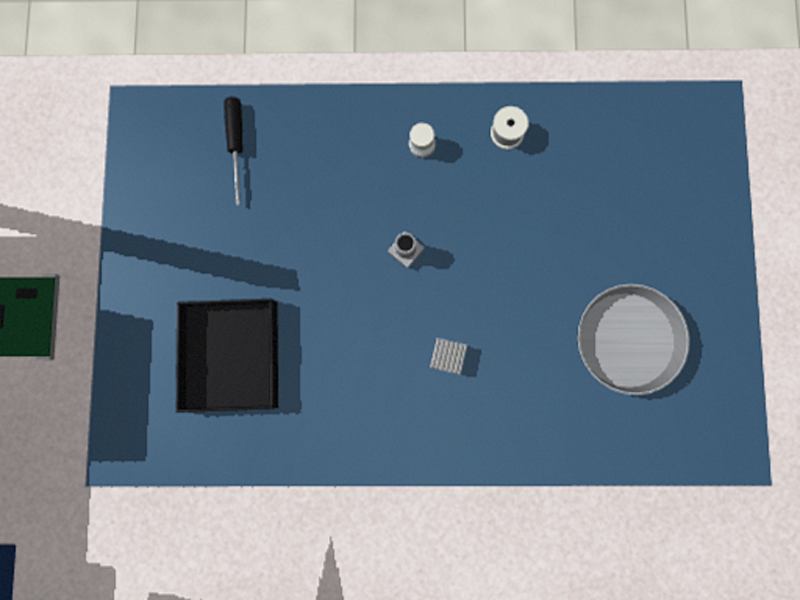

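The top view shows the tray at about (228,355), the heat sink at (449,355), the nozzle at (405,247) and the dish at (634,340). The scale is 1.5625x. Next I'll measure their poses from the depth data.

Run:
```python
from h import *
W=np.load('W.npy');X,Y,Z=W[...,0],W[...,1],W[...,2]
def sel(u,v,h,zl,zh):
    u=int(u*.64);v=int(v*.64)
    m=np.zeros(Z.shape,bool);m[v-h:v+h,u-h:u+h]=1
    with np.errstate(invalid='ignore'): m&=(Z>zl)&(Z<zh)
    return W[m]
def rep(n,P):
    r_=cv2.minAreaRect(P[:,:2].astype(np.float32)); print(n,len(P),np.median(P,0).round(1),[np.round(a,1) for a in r_])
with np.errstate(invalid='ignore'): print('mat',np.nanmedian(Z[200:220,200:220]))
rep('sink',sel(449,355,18,15,40))
rep('collar',sel(405,247,20,45,75))
rep('foot',sel(405,247,20,10,25))
rep('tray',sel(228,355,48,28,48))
P=sel(634,340,48,30,48);rep('dish',P);print(cv2.minEnclosingCircle(P[:,:2].astype(np.float32)))
```

```text
mat 0.972743557735274
sink 138 [489.1 -36.3  26.2] [array([489.2, -34.8]), array([44. , 43.7]), np.float64(76.5)]
collar 151 [648.4  26.4  59.5] [array([648.7,  26.5]), array([27.3, 29. ]), np.float64(88.3)]
foot 132 [640.7  26.3  16.9] [array([649.2,  26.8]), array([39.4, 40.1]), np.float64(50.6)]
tray 588 [494.3 300.5  35. ] [array([491.6, 289.3]), array([160.6, 140.9]), np.float64(1.8)]
dish 465 [ 512.3 -331.7   35.7] [array([ 513.3, -300.9]), array([158.5, 157.4]), np.float64(89.8)]
((512.2789306640625, -300.6216735839844), 79.95068359375)
```

>>> {"op": "drive_tool", "data": {
  "deltas": [
    [-0.7, -0.75, 0, 0],
    [-1.4, -1.5, 0, 0],
    [-2.1, -2.25, 0, 0],
    [-2.3, -2.5, 0, 0],
    [-2.3, -2.5, 0, 0],
    [-2.3, -2.5, 0, 0],
    [-2.3, -2.5, 0, 0],
    [-2.3, -2.5, 0, 0],
    [-2.3, -2.5, 0, 0],
    [-2.3, -2.5, 0, 0],
    [-2.3, -2.5, 0.5, 0],
    [-2.3, -2.5, 0.5, 0]
  ],
  "jaw": 0,
  "force": 50
}}

```text
clock: 1.05
eef_pos: [342.9, 263.5, 238.2]
tcp_rot: [3.141, 0.0, 2.842]
contact_force: [0.3, 0.8, -1.2]
opening: 0.995
```

>>> {"op": "drive_tool", "data": {
  "deltas": [
    [-2.3, -2.5, 1, 0],
    [-2.3, -2.5, 1.5, 0],
    [-2.3, -2.5, 1.5, 0],
    [-2.3, -2.5, 1.5, 0],
    [-2.3, -2.5, 1, 0],
    [-2.3, -2.3, 1, 0],
    [-2.3, -2.3, 1, -0.02],
    [-2.3, -2.3, 0.5, -0.02],
    [-2.0, -2.2, 0, -0.02],
    [-1.5, -1.6, 0, 0],
    [-0.7, -0.8, 0, 0],
    [0, 0, 0, 0]
  ]
}}

```text
clock: 2.05
eef_pos: [491.5, -30.5, 148.2]
tcp_rot: [-3.141, 0.0, 2.899]
contact_force: [-0.4, 0.3, 0.7]
opening: 1.002
```

```bash
cat >> h.py <<'E'
def togo(x,y,s=None):
    s=s or r.sense(); e=s['eef_pos'];w=s['tcp_rot'][2];d=np.array([x-e[0],y-e[1]])/10
    return np.round([d@[np.cos(w),np.sin(w)],d@[np.sin(w),-np.cos(w)]],2)
E
python3 - <<'E'
from h import *
s=r.sense();print(s['clock'],s['eef_pos'],s['tcp_rot'],s['contact_force'],r.tcp_to_tips,s['qpos'])
im,d,p=grab('wrist','w1');W=cloud(d,p)
with np.errstate(invalid='ignore'):
    m=(W[...,2]>17)&(W[...,2]<40)&(np.hypot(W[...,0]-489,W[...,1]+35)<45)
P=W[m];b=cv2.minAreaRect(P[:,:2].astype(np.float32));print(len(P),b,np.median(P[:,2]))
print(togo(*b[0],s), np.degrees(s['tcp_rot'][2])-90)
E
```

```text
2.05 [491.54028152 -30.47832135 148.19800917] [-3.14137265e+00  3.06595499e-04  2.89935258e+00] [-0.3849913   0.31699508  0.71714743] 17.0 [-6.47932478e-02  2.77405850e-01  2.00314534e+00 -3.56912367e-04
  8.60778552e-01 -1.39311685e+00]
1193 ((489.3005676269531, -34.51620864868164), (44.03154754638672, 44.174564361572266), 75.86481475830078) 27.038901533787815
[ 0.12 -0.45] 76.1206662784831
```

View pics/w1.png

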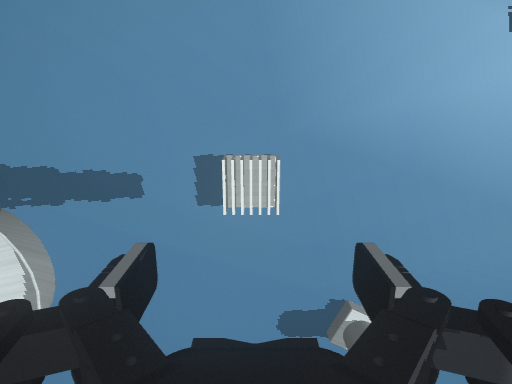

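The wrist view shows the sink at about (251,185), centred between the fingers. Its fins run across the jaw axis and the yaw is aligned. Descending now.

>>> {"op": "drive_tool", "data": {
  "deltas": [
    [0.12, -0.45, 1, 0],
    [0, 0, 2, 0],
    [0, 0, 2, 0],
    [0, 0, 2, 0],
    [0, 0, 2, 0],
    [0, 0, 1.6, 0],
    [0, 0, 1, 0],
    [0, 0, 0.6, 0],
    [0, 0, 0.4, 0],
    [0, 0, 0, 0],
    [0, 0, 0, 0]
  ]
}}

```text
clock: 3.02
eef_pos: [489.2, -32.6, 22.7]
tcp_rot: [3.141, 0.001, 2.902]
contact_force: [0.5, -0.5, 0.6]
opening: 0.999
```

>>> {"op": "drive_tool", "data": {
  "deltas": [
    [0, 0, 0, 0],
    [0, 0, 0, 0],
    [0, 0, 0, 0],
    [0, 0, 0, 0],
    [0, 0, 0, 0],
    [0, 0, 0, 0],
    [0, 0, 0, 0],
    [0, 0, 0, 0],
    [0, 0, 0, 0],
    [0, 0, 0, 0],
    [0, 0, 0, 0],
    [0, 0, 0, 0]
  ],
  "jaw": 1,
  "force": 50
}}

```text
clock: 4.02
eef_pos: [489.3, -32.8, 23.0]
tcp_rot: [3.141, 0.001, 2.902]
contact_force: [-1.6, 0.1, 7.3]
opening: 0.504
```

>>> {"op": "drive_tool", "data": {
  "deltas": [
    [0, 0, -0.3, 0],
    [0, 0, -0.8, 0],
    [0, 0, -1.5, 0],
    [0, 0, -2, 0],
    [0, 0, -2, 0],
    [0, 0, -1.5, 0],
    [0, 0, -0.6, 0],
    [0, 0, -0.3, 0],
    [0, 0, 0, 0]
  ]
}}

```text
clock: 4.77
eef_pos: [489.1, -32.8, 112.7]
tcp_rot: [3.141, 0.001, 2.902]
contact_force: [0.2, 0.4, -0.5]
opening: 0.499
```

>>> {"op": "drive_tool", "data": {
  "deltas": [
    [0.1, 0.4, 0, 0],
    [0.3, 1.2, 0, 0],
    [0.5, 2.2, 0, 0],
    [0.6, 2.6, 0, 0],
    [0.6, 2.6, 0, 0],
    [0.6, 2.6, 0, 0],
    [0.6, 2.6, 0, 0],
    [0.6, 2.6, 0, 0],
    [0.6, 2.6, 0, 0],
    [0.6, 2.6, 0, 0],
    [0.6, 2.6, 0, 0],
    [0.6, 2.6, 0, 0]
  ]
}}

```text
clock: 5.77
eef_pos: [491.3, 247.7, 111.0]
tcp_rot: [-3.14, -0.002, 2.902]
contact_force: [0.5, 0.2, -0.8]
opening: 0.501
```

>>> {"op": "drive_tool", "data": {
  "deltas": [
    [0.5, 2.1, 0, 0],
    [0.3, 1.2, 0, 0],
    [0.2, 0.7, 0, 0],
    [0.1, 0.2, 0, 0],
    [0, 0, 0, 0],
    [0, 0, 0, 0]
  ]
}}

```text
clock: 6.27
eef_pos: [491.3, 288.8, 111.9]
tcp_rot: [-3.141, -0.001, 2.901]
contact_force: [0.2, -0.5, -0.9]
opening: 0.504
```

Run:
```python
from h import *
s=r.sense();print(s['clock'],s['eef_pos'],s['tcp_rot'],s['contact_force'],s['opening'],togo(491.6,289.3,s))
im,d,p=grab('wrist','w2')
```

```text
6.2667 [491.31211627 288.83256494 111.94861305] [-3.14071982e+00 -6.15063624e-04  2.90137556e+00] [ 0.181439   -0.45871038 -0.93428245] 0.5042203133636514 [-0.02  0.05]
```

View pics/w2.png

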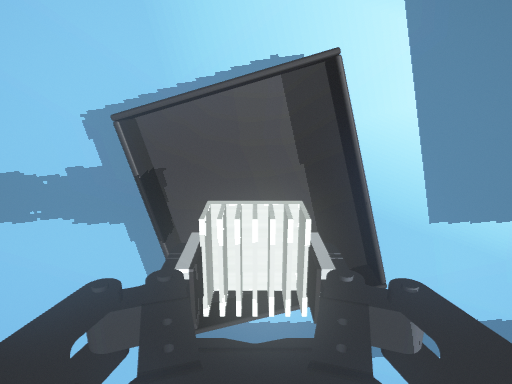

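The sink is held level between the pads at about (255,258), over the inside of the tray. Lowering it.

>>> {"op": "drive_tool", "data": {
  "deltas": [
    [0, 0, 0.6, 0],
    [0, 0, 1.4, 0],
    [0, 0, 1.6, 0],
    [0, 0, 1.6, 0],
    [0, 0, 1.4, 0],
    [0, 0, 0.8, 0],
    [0, 0, 0.5, 0],
    [0, 0, 0.2, 0],
    [0, 0, 0, 0],
    [0, 0, 0, 0]
  ]
}}

```text
clock: 7.15
eef_pos: [492.0, 289.9, 31.8]
tcp_rot: [3.141, 0.001, 2.902]
contact_force: [-0.0, 0.3, -0.8]
opening: 0.507
```

>>> {"op": "drive_tool", "data": {
  "deltas": [
    [0, 0, 0.05, 0],
    [0, 0, 0.05, 0],
    [0, 0, 0.05, 0],
    [0, 0, 0.05, 0],
    [0, 0, 0.05, 0],
    [0, 0, 0, 0],
    [0, 0, 0, 0]
  ]
}}

```text
clock: 7.73
eef_pos: [491.6, 289.8, 28.7]
tcp_rot: [-3.142, -0.0, 2.902]
contact_force: [0.7, -0.6, -0.8]
opening: 0.504
```

>>> {"op": "drive_tool", "data": {
  "deltas": [
    [0, 0, 0.05, 0],
    [0, 0, 0.05, 0],
    [0, 0, 0, 0],
    [0, 0, 0, 0]
  ]
}}

```text
clock: 8.07
eef_pos: [491.6, 289.8, 27.7]
tcp_rot: [-3.142, -0.0, 2.902]
contact_force: [-0.5, -0.2, 0.3]
opening: 0.502
```

>>> {"op": "drive_tool", "data": {
  "deltas": [
    [0, 0, 0.05, 0],
    [0, 0, 0, 0],
    [0, 0, 0, 0]
  ]
}}

```text
clock: 8.32
eef_pos: [491.6, 289.8, 27.3]
tcp_rot: [-3.142, -0.0, 2.902]
contact_force: [-0.9, 0.6, -0.6]
opening: 0.504
```

>>> {"op": "drive_tool", "data": {
  "deltas": [
    [0, 0, 0.05, 0],
    [0, 0, 0, 0],
    [0, 0, 0, 0]
  ]
}}

```text
clock: 8.57
eef_pos: [491.6, 289.9, 27.0]
tcp_rot: [3.142, 0.0, 2.902]
contact_force: [-1.2, -0.4, 4.2]
opening: 0.503
```

Contact at 4 N, as expected for touchdown. Opening the jaws partway.

>>> {"op": "drive_tool", "data": {
  "deltas": [
    [0, 0, 0, 0],
    [0, 0, 0, 0],
    [0, 0, 0, 0],
    [0, 0, 0, 0],
    [0, 0, 0, 0],
    [0, 0, 0, 0]
  ],
  "jaw": 0.3
}}

```text
clock: 9.07
eef_pos: [491.6, 289.8, 26.7]
tcp_rot: [-3.142, -0.0, 2.902]
contact_force: [-0.3, -0.3, 0.1]
opening: 0.698
```

>>> {"op": "drive_tool", "data": {
  "deltas": [
    [0, 0, -0.3, 0],
    [0, 0, -1, 0],
    [0, 0, -2, 0],
    [0, 0, -2.5, 0],
    [0, 0, -2.5, 0],
    [0, 0, -2, 0],
    [0, 0, -1, 0],
    [0, 0, -1, 0],
    [0, 0, 0, 0]
  ]
}}

```text
clock: 9.82
eef_pos: [492.4, 290.3, 151.7]
tcp_rot: [3.14, 0.002, 2.902]
contact_force: [0.7, -0.4, -0.6]
opening: 0.7
```

Run:
```python
from h import *
s=r.sense();print(s['clock'],s['eef_pos'],s['opening'],s['tcp_rot'],togo(648.7,26.6,s))
im,d,p=grab('wrist','w3');W=cloud(d,p)
with np.errstate(invalid='ignore'):
    m=(W[...,2]>17)&(W[...,2]<34)&(np.hypot(W[...,0]-491,W[...,1]-290)<40)
P=W[m];b=cv2.minAreaRect(P[:,:2].astype(np.float32));print(len(P),b,np.percentile(P[:,2],[5,50,95]))
```

```text
9.8167 [492.35409199 290.29376705 151.68815427] 0.6998530303869546 [3.13968812e+00 1.97337902e-03 2.90183057e+00] [-21.45 -21.9 ]
1305 ((491.5971984863281, 288.42205810546875), (44.03635025024414, 44.01226806640625), 75.93219757080078) [20.03568406 31.00704729 32.24185095]
```

View pics/w3.png

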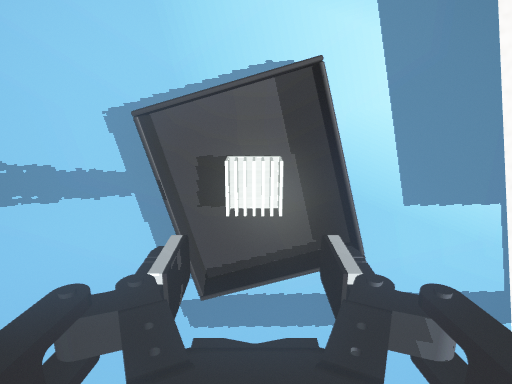

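The sink is flat in the tray at about (254,186). Its fins are up and its top is at 31 mm, as it should be. Going to the nozzle.

>>> {"op": "drive_tool", "data": {
  "deltas": [
    [-0.7, -0.7, 0, 0],
    [-1.5, -1.5, 0, 0],
    [-2.2, -2.2, 0, 0],
    [-2.3, -2.4, 0, 0],
    [-2.3, -2.4, 0, 0],
    [-2.3, -2.4, 0, 0],
    [-2.3, -2.4, 0, 0],
    [-2.3, -2.4, 0, 0],
    [-2.2, -2.2, 0, 0],
    [-1.6, -1.6, 0, 0],
    [-1.0, -1.0, 0, 0],
    [-0.7, -0.7, 0, 0]
  ],
  "jaw": 0
}}

```text
clock: 10.87
eef_pos: [647.5, 24.3, 148.3]
tcp_rot: [-3.141, -0.002, 2.9]
contact_force: [-0.4, -0.1, 0.3]
opening: 1.001
```

>>> {"op": "drive_tool", "data": {
  "deltas": [
    [0, 0, 0, 0],
    [0, 0, 0, 0],
    [0, 0, 0, 0]
  ]
}}

```text
clock: 11.12
eef_pos: [646.7, 27.3, 149.4]
tcp_rot: [-3.142, -0.001, 2.903]
contact_force: [-0.8, 0.5, 0.6]
opening: 0.998
```

Run:
```python
from h import *
s=r.sense();print(s['clock'],s['eef_pos'],s['opening'],s['tcp_rot'],s['qpos'])
im,d,p=grab('wrist','w4');W=cloud(d,p)
for lo,hi in((10,25),(50,70)):
  with np.errstate(invalid='ignore'):
    m=(W[...,2]>lo)&(W[...,2]<hi)&(np.hypot(W[...,0]-649,W[...,1]-26)<36)
  P=W[m];b=cv2.minAreaRect(P[:,:2].astype(np.float32));print(len(P),b,np.median(P[:,2]),togo(*b[0],s))
```

```text
11.1167 [646.69819185  27.25578181 149.39158259] 0.9981718171434126 [-3.14159141e+00 -1.10333078e-03  2.90253865e+00] [ 3.96515788e-02  4.88808666e-01  1.66371616e+00  3.61611208e-04
  9.90128957e-01 -1.29228928e+00]
1019 ((649.604736328125, 27.391807556152344), (40.03068542480469, 39.878944396972656), 49.80040740966797) 18.184743257072387 [-0.28  0.08]
1559 ((649.6049194335938, 27.2989501953125), (29.787324905395508, 29.692150115966797), 52.67561340332031) 60.64326546294625 [-0.28  0.07]
```

View pics/w4.png

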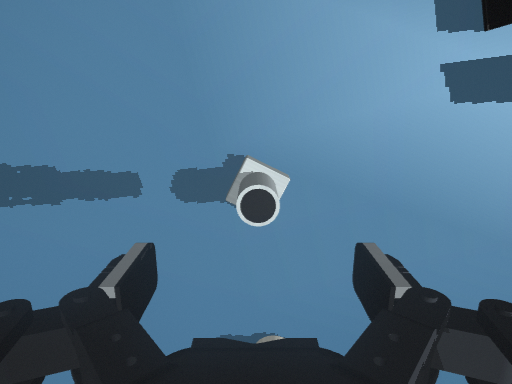

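The nozzle is upright with its collar at about (258,206), 3 mm off the tool centre. Descending to TCP z of about 41, so the fingertips stay above the foot.

>>> {"op": "drive_tool", "data": {
  "deltas": [
    [-0.28, 0.08, 0.6, 0],
    [0, 0, 1.5, 0],
    [0, 0, 2, 0],
    [0, 0, 2, 0],
    [0, 0, 2, 0],
    [0, 0, 1.4, 0],
    [0, 0, 0.8, 0],
    [0, 0, 0.5, 0],
    [0, 0, 0, 0],
    [0, 0, 0, 0]
  ]
}}

```text
clock: 12.0
eef_pos: [650.8, 26.5, 42.3]
tcp_rot: [3.141, 0.001, 2.902]
contact_force: [0.4, 0.7, -0.3]
opening: 1.0
```

>>> {"op": "drive_tool", "data": {
  "deltas": [
    [0, 0, 0, 0],
    [0, 0, 0, 0],
    [0, 0, 0, 0],
    [0, 0, 0, 0],
    [0, 0, 0, 0],
    [0, 0, 0, 0],
    [0, 0, 0, 0],
    [0, 0, 0, 0],
    [0, 0, 0, 0],
    [0, 0, 0, 0],
    [0, 0, 0, 0],
    [0, 0, 0, 0]
  ],
  "jaw": 1,
  "force": 60
}}

```text
clock: 13.0
eef_pos: [650.9, 26.4, 42.5]
tcp_rot: [3.141, 0.001, 2.902]
contact_force: [-0.0, -0.3, 6.4]
opening: 0.333
```

>>> {"op": "drive_tool", "data": {
  "deltas": [
    [0, 0, -0.3, 0],
    [0, 0, -0.8, 0],
    [0, 0, -1.5, 0],
    [0, 0, -2, 0],
    [0, 0, -1.8, 0],
    [0, 0, -1, 0],
    [0, 0, -0.6, 0],
    [0, 0, 0, 0],
    [0, 0, 0, 0]
  ]
}}

```text
clock: 13.75
eef_pos: [650.1, 26.3, 121.5]
tcp_rot: [-3.142, -0.0, 2.902]
contact_force: [0.8, -0.4, -1.3]
opening: 0.336
```

Run:
```python
from h import *
s=r.sense();print(s['clock'],s['eef_pos'],s['opening'],s['tcp_rot'],togo(512.8,-300.7,s))
im,d,p=grab('wrist','w5')
```

```text
13.75 [650.12274153  26.3461636  121.48459877] 0.3361144713065413 [-3.14150262e+00 -2.78252077e-04  2.90179224e+00] [  5.57 -35.03]
```

View pics/w5.png

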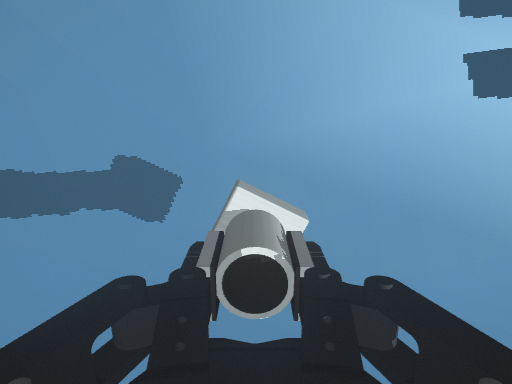

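The nozzle is held upright with its collar at about (255,285) between the pads. Carrying it to the dish.

>>> {"op": "drive_tool", "data": {
  "deltas": [
    [0.1, -0.5, 0, 0],
    [0.2, -1.2, 0, 0],
    [0.3, -2.1, 0, 0],
    [0.4, -2.6, 0, 0],
    [0.4, -2.6, 0, 0],
    [0.4, -2.6, 0, 0],
    [0.4, -2.6, 0, 0],
    [0.4, -2.6, 0, 0],
    [0.4, -2.6, 0, 0],
    [0.4, -2.6, 0, 0],
    [0.4, -2.6, 0, 0],
    [0.4, -2.6, 0, 0]
  ]
}}

```text
clock: 14.8
eef_pos: [543.2, -229.5, 121.2]
tcp_rot: [-3.142, -0.001, 2.902]
contact_force: [0.2, 0.5, -2.5]
opening: 0.332
```

>>> {"op": "drive_tool", "data": {
  "deltas": [
    [0.4, -2.6, 0, 0],
    [0.4, -2.2, 0, 0],
    [0.3, -1.6, 0, 0],
    [0.2, -1.0, 0, 0],
    [0.1, -0.5, 0, 0],
    [0.05, -0.2, 0, 0],
    [0, 0, 0, 0],
    [0, 0, 0, 0]
  ]
}}

```text
clock: 15.47
eef_pos: [511.8, -302.5, 121.7]
tcp_rot: [3.141, -0.0, 2.902]
contact_force: [-0.2, -0.6, -0.9]
opening: 0.335
```

Run:
```python
from h import *
s=r.sense();print(s['clock'],s['eef_pos'],s['opening'],s['tcp_rot'],togo(512.8,-300.7,s))
im,d,p=grab('wrist','w6')
```

```text
15.4667 [ 511.81700344 -302.48575045  121.66941827] 0.3354281422732593 [ 3.14133248e+00 -2.14056046e-04  2.90222606e+00] [-0.05  0.2 ]
```

View pics/w6.png

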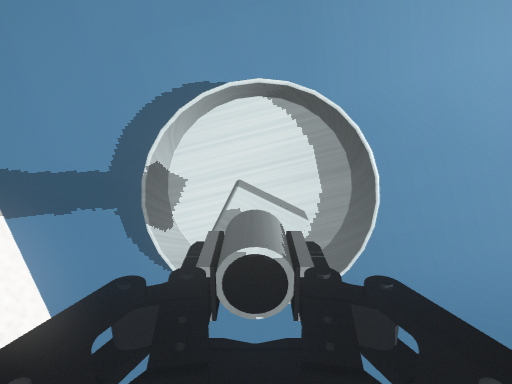

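The nozzle is over the dish and still upright, with the dish centred at about (262,185). Lowering it; touchdown should come near TCP z = 46.5.

>>> {"op": "drive_tool", "data": {
  "deltas": [
    [0, 0.2, 0.6, 0],
    [0, 0, 1.4, 0],
    [0, 0, 1.6, 0],
    [0, 0, 1.5, 0],
    [0, 0, 1.0, 0],
    [0, 0, 0.5, 0],
    [0, 0, 0.3, 0],
    [0, 0, 0.2, 0],
    [0, 0, 0, 0],
    [0, 0, 0, 0]
  ]
}}

```text
clock: 16.35
eef_pos: [512.5, -301.3, 51.3]
tcp_rot: [-3.141, 0.001, 2.902]
contact_force: [-0.7, -0.2, -1.2]
opening: 0.337
```

>>> {"op": "drive_tool", "data": {
  "deltas": [
    [0, 0, 0.05, 0],
    [0, 0, 0.05, 0],
    [0, 0, 0.05, 0],
    [0, 0, 0.05, 0],
    [0, 0, 0, 0],
    [0, 0, 0, 0]
  ]
}}

```text
clock: 16.85
eef_pos: [512.1, -301.2, 48.8]
tcp_rot: [-3.142, 0.0, 2.902]
contact_force: [-0.9, -0.2, -1.0]
opening: 0.335
```

>>> {"op": "drive_tool", "data": {
  "deltas": [
    [0, 0, 0.05, 0],
    [0, 0, 0.05, 0],
    [0, 0, 0.05, 0],
    [0, 0, 0, 0],
    [0, 0, 0, 0]
  ]
}}

```text
clock: 17.27
eef_pos: [512.1, -301.1, 47.2]
tcp_rot: [3.142, -0.0, 2.902]
contact_force: [0.0, -0.2, -1.3]
opening: 0.334
```

>>> {"op": "drive_tool", "data": {
  "deltas": [
    [0, 0, 0.05, 0],
    [0, 0, 0, 0],
    [0, 0, 0, 0]
  ]
}}

```text
clock: 17.52
eef_pos: [512.1, -301.1, 46.8]
tcp_rot: [3.142, -0.0, 2.902]
contact_force: [0.3, -0.3, -1.2]
opening: 0.335
```

>>> {"op": "drive_tool", "data": {
  "deltas": [
    [0, 0, 0.05, 0],
    [0, 0, 0, 0],
    [0, 0, 0, 0]
  ]
}}

```text
clock: 17.77
eef_pos: [512.2, -301.2, 46.5]
tcp_rot: [-3.142, 0.0, 2.902]
contact_force: [-0.8, 1.0, 1.7]
opening: 0.334
```

>>> {"op": "drive_tool", "data": {
  "deltas": [
    [0, 0, 0.03, 0],
    [0, 0, 0, 0],
    [0, 0, 0, 0]
  ]
}}

```text
clock: 18.02
eef_pos: [512.2, -301.2, 46.4]
tcp_rot: [-3.142, 0.0, 2.902]
contact_force: [-1.2, 0.7, 6.5]
opening: 0.334
```

>>> {"op": "drive_tool", "data": {
  "deltas": [
    [0, 0, 0, 0],
    [0, 0, 0, 0],
    [0, 0, 0, 0],
    [0, 0, 0, 0],
    [0, 0, 0, 0],
    [0, 0, 0, 0]
  ],
  "jaw": 0.4
}}

```text
clock: 18.52
eef_pos: [512.1, -301.2, 45.9]
tcp_rot: [-3.142, -0.0, 2.902]
contact_force: [0.2, -0.4, -0.9]
opening: 0.604
```

>>> {"op": "drive_tool", "data": {
  "deltas": [
    [0, 0, -0.3, 0],
    [0, 0, -1, 0],
    [0, 0, -2, 0],
    [0, 0, -2.5, 0],
    [0, 0, -2.5, 0],
    [0, 0, -2, 0],
    [0, 0, -1.5, 0],
    [0, 0, -1, 0],
    [0, 0, -0.5, 0],
    [0, 0, 0, 0],
    [0, 0, 0, 0]
  ]
}}

```text
clock: 19.43
eef_pos: [511.9, -301.0, 178.6]
tcp_rot: [3.141, -0.0, 2.902]
contact_force: [-1.5, -0.2, -0.5]
opening: 0.598
```

Run:
```python
from h import *
s=r.sense();print(s['clock'],s['eef_pos'],s['contact_force'])
im,d,p=grab('wrist','w7');W=cloud(d,p)
for lo,hi in((17,27),(55,75)):
  with np.errstate(invalid='ignore'):
    m=(W[...,2]>lo)&(W[...,2]<hi)&(np.hypot(W[...,0]-512,W[...,1]+301)<32)
  P=W[m];b=cv2.minAreaRect(P[:,:2].astype(np.float32));print(len(P),b,np.percentile(P[:,2],[5,50,95]))
im2,d,p=grab('top')
W=cloud(d,p)
with np.errstate(invalid='ignore'):
  m=(W[...,2]>24)&(W[...,2]<34)&(np.hypot(W[...,0]-491,W[...,1]-289)<40)
P=W[m];print(cv2.minAreaRect(P[:,:2].astype(np.float32)),np.median(P[:,2]))
cv2.imwrite('pics/end.png',np.vstack([im,im2])[:,:,::-1][::1,::1])
cv2.imwrite('pics/end.png',cv2.resize(np.hstack([im,im2])[:,:,::-1],(800,300),interpolation=cv2.INTER_AREA))
```

```text
19.4333 [ 511.86617168 -300.9914032   178.60504754] [-1.48887212 -0.18882397 -0.45306193]
807 ((510.7985534667969, -302.1659240722656), (40.10374069213867, 40.15806579589844), 49.2932014465332) [20.55463489 22.24580143 23.67282447]
1268 ((510.7343444824219, -302.181884765625), (29.551698684692383, 29.681333541870117), 61.75666427612305) [62.05835478 64.6768784  65.89393357]
((491.4507141113281, 287.5862121582031), (45.16432189941406, 43.71532440185547), 75.8333511352539) 28.982344600204605
```

View pics/end.png

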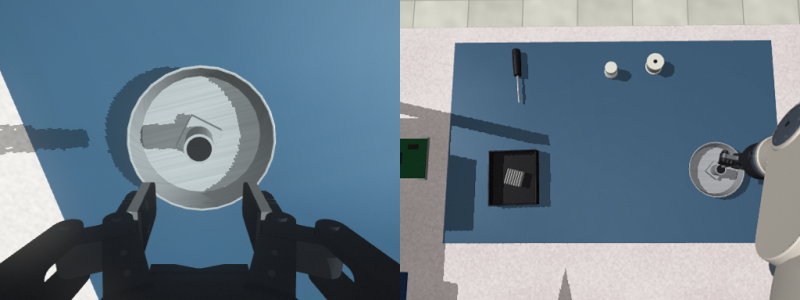

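The left half of the picture shows the nozzle upright in the dish at about (199,148), clear of the gripper. The right half shows the sink flat in the tray at about (516,178). Both jobs are done, so I'm signing off.

```bash
python3 -c "
from rig import job;print(job.sign_off())"
```

```text
the job is handed in; nothing more can be done
None
```

The heat sink is in the black tray and the nozzle is in the round steel dish, placed in that order. I lowered each one until the wrist sensor read light contact (about 4 N for the sink and 6.5 N for the nozzle), then opened the jaws and withdrew straight up. The job was handed in at about 19.5 s on the robot clock, well within the 58 s limit.

**Last checks:**
- **Heat sink:** it lies flat, fins up, near the tray centre at about (491.5, 288). The wrist camera put its top at 31 mm, as expected on the tray bottom. The final top-camera view read 29 mm, within calibration error.
- **Nozzle:** it stands upright at about (511, -302), within 3 mm of the dish centre. Its foot top read 22 mm and its collar top about 64 mm, as expected on the dish bottom.
- **Gripper:** it is about 130 mm above its release height over the dish, and touching nothing.

No check failed.

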